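# Sweep the dust caps into the parking bay

## Robot

A 7-joint arm with a two-finger parallel gripper is mounted at the origin on the work surface. World frame = base frame: x ahead of the robot, y to its left, z up, the work surface at z = 0. Lengths are in m, angles in rad, forces in N, time in s.
With the tool pointing down it reaches from about 0.425 to 0.95 m from the base axis. Payload 4.7 kg.
Tool frame: the origin (TCP) lies midway between the tips of the shut fingers; the grasp point (between the pads) lies 19 mm behind it; z points along the fingers, y is the line along which they close (so a half turn about z gives the same grasp; the last joint's range is limited). The gripper opens to 87 mm and grips with 3 to 60 N. Pads are 19 mm wide; open, the fingers measure 117 mm over their backs; the gripper's body (75 mm by 190 mm) begins 51 mm behind the grasp point.
Start: joints at [-1.256, 0.469, -0.049, 1.532, 0.024, 1.141, -0.082], TCP at [0.227, 0.636, 0.223] pointing down, gripper open.
Joint ranges: [-2.59, 2.59], [-0.33, 1.99], [-1.39, 1.29], [0.1, 2.45], [-1.04, 4.18], [0.21, 1.99], [-2.66, 2.66]. Speed limits (rad/s): [2.57, 2.57, 3.14, 3.14, 3.14, 3.14, 3.14].

## Interface

Orientations are given as a rotation vector (axis times angle).
In Python, from bench import r, eyes, ticket gives the robot as it stands. Calls block until the motion is done:
- r.move_pose(position, orientation): joint-space move of the TCP to a pose.
- r.line_to(position, ori=None, velocity=0.15): straight line of the TCP; ori=None keeps the orientation; velocity is the mean speed in m/s.
- r.goto_joints(angles): joint-space move.
- r.grip(opening, grasp_force=None): finger opening in m; grasp_force is the grip in N (None keeps the last); returns when the fingers have stopped.
- r.sleep(seconds).
- r.ik(position, orientation): joint angles nearest the present ones, or None.
- r.read_state(): the state.
- eyes.get_image(name): name is "side" or "top"; returns a dict with "image" (400x640x3 uint8, red, green, blue), "mtx" (3x3 intrinsics, pixels), "D" ([k1, k2, p1, p2, k3] as OpenCV has them; the pictures are not rectified), "cam_to_world" (4x4, takes a point from camera to world coordinates). Camera axes: x right, y down, z forward; pixel columns grow to the right and rows downward; lengths in m; the calibration is good to about 2 mm. A picture is of the moment at which its call begins. There is no depth.
A pose or a line that the arm cannot do raises r.PlanningError and nothing moves.
- ticket.sign_off(): hands the job in; it is judged then, once.
The state is a dict: "time": time; "q": joint angles; "qvel": joint speeds; "tau": joint torques, N m; "tcp_pos": TCP position; "eef_rot": TCP orientation; "wrist_force": force on the tool from outside, world axes, zero at the start; "wrist_torque": the same for the moment, N m; "gripper_width": finger opening in m; "finger_force": force on a finger pad.
Only numpy, scipy, OpenCV 4.12 (cv2) and the standard library are available. Lean on these libraries where they do the work, as an engineer would, in place of code of your own. Each camera call takes 0.05 s, during which the arm holds its last target. There are 200 camera calls.

## Task

Three low round objective dust caps lie scattered on the microscope bench. Push them along the bench with your fingers into the low three-sided parking bay so that all three lie flat and wholly inside it. Do not pick any of them up, and leave the standing objectives and the other things where they are.

Things in the scene. Friction and masses are not known exactly. Their poses are not given: they have to be found in the camera images.
- bay: low white plastic parking bay fixed to the bench: three walls 4 mm thick and 24 mm high, no floor and no sill (the bench runs on inside). Origin: on the bench at the centre of the inner area, which is 120 mm deep along its x (-60 to +60 mm) and 180 mm wide along its y (-90 to +90 mm). The whole side at x = -60 mm is open and faces the robot, more or less; the back wall is at x = +60 mm.
- cap_small: smallest of three low, plain black objective dust caps: a closed disc 32 mm in diameter and 18 mm high (the top 4 mm is 3 mm less in radius), 20 g or so, lying flat and loose on the bench. Origin: centre of its underside; z up. It slides without rolling when pushed low down.
- cap_medium: middle of three low, plain black objective dust caps: a closed disc 36 mm in diameter and 18 mm high (the top 4 mm is 3 mm less in radius), 20 g or so, lying flat and loose on the bench. Origin: centre of its underside; z up. It slides without rolling when pushed low down.
- cap_large: largest of three low, plain black objective dust caps: a closed disc 40 mm in diameter and 18 mm high (the top 4 mm is 3 mm less in radius), 20 g or so, lying flat and loose on the bench. Origin: centre of its underside; z up. It slides without rolling when pushed low down.
- objective_long: microscope objective of bare metal standing upright, loose, 30 mm in diameter, 56 mm high. Origin: centre of its underside. Leave alone.
- objective_short: microscope objective of bare metal standing upright, loose, 30 mm in diameter, 44 mm high. Origin: centre of its underside. Leave alone.
- vial: small closed jar standing loose, 36 mm in diameter, 55 mm high. Origin: centre of its underside. Leave alone.
- filter_block: black filter cube with round glass windows, 32 x 32 x 34 mm, standing loose. Origin: centre of its underside. Leave alone.
- screwdriver: screwdriver lying loose on the bench, 160 mm long along its x with the handle to -x, 26 mm thick at the handle; origin: under its middle, on the bench. Leave alone.
Not all that is in view belongs to the job. Leave any yellow look-alike of the cap_medium alone. What is shaped like the cap_large but turquoise is not meant.

How it is judged:
By the outcome, as a careful person would: the job done as asked, in the order asked, and still so for the second after the job is handed in, with the robot touching nothing.
It also fails if it takes over 72 s, if anything falls off the work surface, if the arm or the gripper's body presses on something with over 40 N, if the wrist force passes 120 N, or if a joint passes its speed limit or range.

## Working session

There is one attempt and no reset: what is moved stays moved. The work goes in short steps, each a Python script; the robot and the scene stay as the last script left them, time stands still between calls to the robot, and variables do not carry over. Pictures are saved under pics/ and viewed, at most 10 in all, crops included, and the job is handed in when it is done.

```bash
mkdir -p pics; ls
python3 - <<'E'
from bench import r,eyes
import cv2,numpy as np,pickle
d={}
for n in("top","side"):
    d[n]=eyes.get_image(n); cv2.imwrite(f"pics/{n}0.png",d[n]["image"][:,:,::-1])
    print(n,d[n]["mtx"].tolist(),d[n]["D"],np.round(d[n]["cam_to_world"],3).tolist())
pickle.dump(d,open("d0.pkl","wb"))
s=r.read_state();print(s["time"],s["tcp_pos"],s["eef_rot"])
E
```

```text
pics
top [[415.4850062739663, 0.0, 320.3576924666982], [0.0, 415.4850062739663, 195.27706344150317], [0.0, 0.0, 1.0]] [0.03223912 0.         0.         0.         0.        ] [[-0.003, -0.987, 0.161, 0.385], [-1.0, 0.003, 0.002, -0.018], [-0.002, -0.161, -0.987, 0.961], [0.0, 0.0, 0.0, 1.0]]
side [[488.0866011557524, 0.0, 317.55946617994005], [0.0, 488.0866011557524, 195.32881711881328], [0.0, 0.0, 1.0]] [0.01897838 0.         0.         0.         0.        ] [[-0.996, -0.06, 0.07, 0.429], [-0.092, 0.695, -0.713, 0.773], [-0.006, -0.717, -0.697, 0.857], [0.0, 0.0, 0.0, 1.0]]
0.1 [0.22732727 0.63498258 0.22159629] [-5.37318128e-01 -3.09506470e+00  2.78388359e-03]
```

View pics/top0.png

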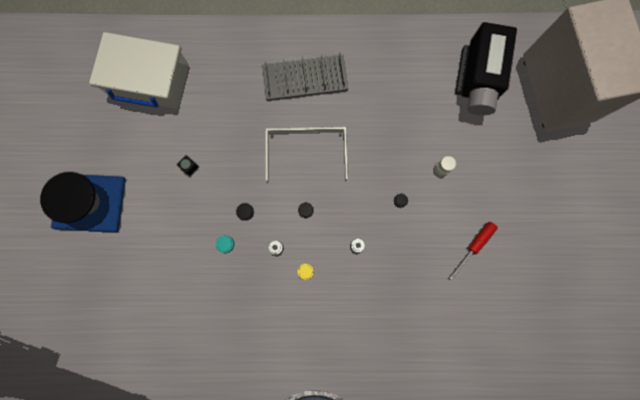

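View pics/side0.png

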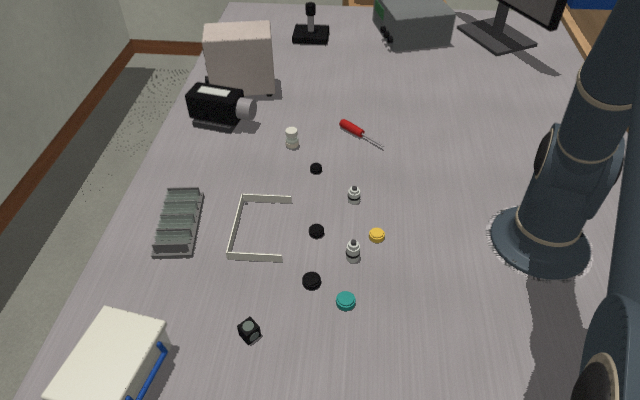

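Top view: the bay spans about (265–347, 127–182). Candidates for the caps are three black discs at (245,212), (306,210) and (401,200). The look-alikes are turquoise at (225,244), yellow at (306,272), and the black filter cube at (188,166). The objectives stand at (275,248) and (358,246), and the vial is at (446,166). I choose the three black discs and will measure them in both views.

```bash
cat > h.py <<'E'
import cv2,numpy as np
def ray(c,px):
    u=cv2.undistortPoints(np.array([[px]],float),c["mtx"],c["D"])[0,0]
    T=c["cam_to_world"]; return T[:3,3],T[:3,:3]@np.array([u[0],u[1],1.])
def onplane(c,px,z):
    o,d=ray(c,px); return o+d*(z-o[2])/d[2]
def tri(c1,p1,c2,p2):
    o1,d1=ray(c1,p1);o2,d2=ray(c2,p2)
    s=np.linalg.lstsq(np.c_[d1,-d2],o2-o1,rcond=None)[0]
    a,b=o1+s[0]*d1,o2+s[1]*d2
    return (a+b)/2,np.linalg.norm(a-b)
def blobs(c,box,f,amin=30):
    x0,y0,x1,y1=box; m=f(c["image"][y0:y1,x0:x1].astype(int)).astype(np.uint8)
    n,l,s,ce=cv2.connectedComponentsWithStats(m)
    return [(ce[i]+[x0,y0],s[i,4],s[i,2:4]) for i in range(1,n) if s[i,4]>=amin]
black=lambda I:I.max(2)<62
def caps(c,box=(215,140,440,240)): # top view, mid-height plane
    return [(onplane(c,p,.010),a,w) for p,a,w in blobs(c,box,black)]
E
python3 - <<'E'
from h import *
import pickle
np.set_printoptions(precision=4,suppress=True)
d=pickle.load(open("d0.pkl","rb"));t,s=d["top"],d["side"]
bt=blobs(t,(215,185,440,235),black);bs=blobs(s,(290,155,330,300),black)
for p,a,w in bt:
    q=onplane(t,p,.010)
    print("top",p,a,w,q, "diam",2*np.sqrt(a/np.pi)*np.linalg.norm(t["cam_to_world"][:3,3]-q)/415)
    for p2,a2,w2 in bs:
        X,e=tri(t,p,s,p2)
        if e<.01: print("   side",p2,a2,w2,X,e)
for n,p in dict(BLo=(266,129),BRo=(346,127),FL=(267,181),FR=(346,180)).items(): print(n,onplane(t,p,.024))
for n,p in dict(obL=(276,247),obS=(358,245)).items(): print(n,onplane(t,p,.045))
tri_pts=[((266,129),(229,258)),((346,127),(246,195)),((267,181),(282,257)),((346,180),(292,198))]
for a,b in tri_pts: print("tri",tri(t,a,s,b))
a=cv2.resize(t["image"][115:290,190:450],None,fx=3,fy=3,interpolation=2)
cv2.imwrite("pics/c1.png",a[:,:,::-1])
E
```

```text
top [400.2378 200.3357] 143 [14 14] [ 0.5284 -0.2004  0.01  ] diam 0.031842894181689355
   side [315.6055 168.2294] 109 [12 11] [ 0.5294 -0.2016  0.0037] 0.00013337121879987608
top [244.7309 211.5561] 223 [17 16] [0.5033 0.1586 0.01  ] diam 0.03957955027312027
   side [316.1467 230.9402] 184 [15 15] [0.4915 0.1356 0.1343] 0.007233022274419671
   side [311.3071 280.6964] 280 [19 19] [0.5042 0.16   0.0025] 9.967819499740577e-05
top [305.369  210.0179] 168 [14 15] [0.5065 0.0189 0.01  ] diam 0.03382596134480169
   side [316.1467 230.9402] 184 [15 15] [0.5072 0.0192 0.0032] 0.00017939749165270908
BLo [0.6964 0.1113 0.024 ]
BRo [ 0.7007 -0.0764  0.024 ]
FL [0.5721 0.1068 0.024 ]
FR [ 0.5739 -0.0748  0.024 ]
obL [0.4206 0.0816 0.045 ]
obS [ 0.4245 -0.098   0.045 ]
tri (array([0.6977, 0.1141, 0.003 ]), np.float64(0.010721959650296821))
tri (array([ 0.6973, -0.0767,  0.014 ]), np.float64(0.012751874114398107))
tri (array([0.5744, 0.1085, 0.0108]), np.float64(0.0006759690336853154))
tri (array([ 0.5761, -0.0755,  0.0123]), np.float64(0.00037841026027041284))
```

View pics/c1.png

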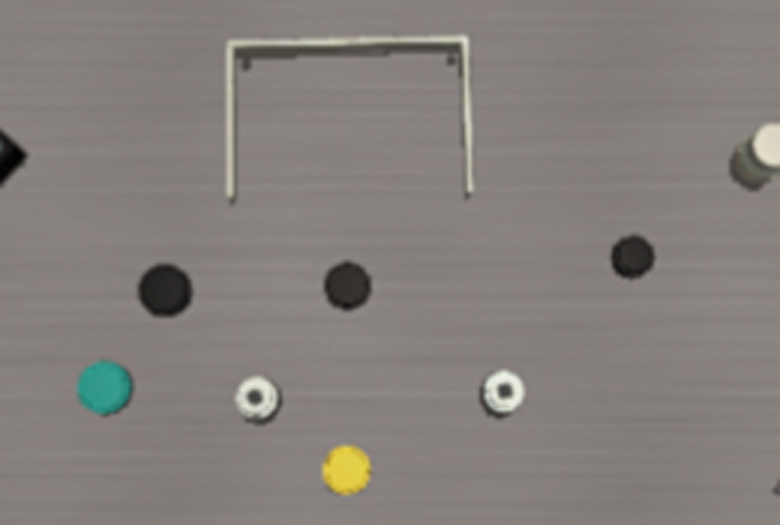

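The crop shows three plain black discs, sized at 40, 34 and 32 mm left to right, so large, medium and small. The bay measures 184 mm between wall centres, and the heights agree with the text. I'll push with the fingers slightly open so they cradle the disc, starting with the medium one.

```bash
cat >> h.py <<'E'
from bench import r,eyes
def down(a):
    """tool-down rotvec, tool x at yaw a or a+pi, whichever is nearer in the last joint"""
    return [np.pi*np.array([np.cos(b/2),np.sin(b/2),0]) for b in (a,a+np.pi)]
def push(p,q,rad,v=.08,zup=.09):
    p,q=np.array(p[:2],float),np.array(q[:2],float); u=(q-p)/np.linalg.norm(q-p)
    off=np.sqrt(rad**2-.01**2)+.0095; s=p-u*(off+.018); e=q-u*off
    P=lambda a,z:np.r_[a,z]
    q0=np.array(r.read_state()["q"]); best=None
    for o in down(np.arctan2(u[1],u[0])):
        j=[r.ik(P(s,.005),o),r.ik(P(e,.005),o)]
        if all(x is not None for x in j):
            c=max(abs(np.array(j[0])-q0)); 
            if best is None or c<best[0]: best=(c,o)
    o=best[1]; print("ik",best[0])
    r.move_pose(P(s,zup),o); r.line_to(P(s,.005),velocity=.12)
    print("down",np.round(r.read_state()["tcp_pos"],4))
    r.line_to(P(e,.005),velocity=v); st=r.read_state()
    print("end",np.round(st["tcp_pos"],4),"F",np.round(st["wrist_force"],1))
    r.line_to(P(e-u*.015,.005),velocity=.1); r.line_to(P(e-u*.015,zup),velocity=.2)
E
python3 - <<'E'
from h import *
r.line_to([.40,.2,.2],velocity=.3)
r.grip(.02); print(r.read_state()["gripper_width"],r.read_state()["time"])
push([.5065,.019],[.652,.012],.018)
r.move_pose([.45,.2,.2],down(0)[0])
print(r.read_state()["time"])
c=eyes.get_image("top");cv2.imwrite("pics/t1.png",c["image"][:,:,::-1])
for b in caps(c): print(b)
E
```

```text
0.020397679893241528 3.0917
ik 0.8925528795113892
down [0.4646 0.0214 0.0055]
end [0.6273 0.0132 0.005 ] F [ 0.1 -0.2 -0.3]
10.6417
(array([0.64989182, 0.01072206, 0.01      ]), np.int32(164), array([13, 15], dtype=int32))
(array([ 0.52860392, -0.20035144,  0.01      ]), np.int32(136), array([13, 13], dtype=int32))
(array([0.48621606, 0.18275833, 0.01      ]), np.int32(967), array([38, 41], dtype=int32))
```

View pics/t1.png

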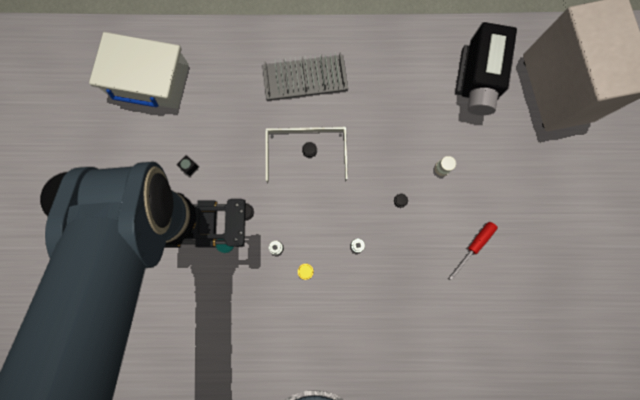

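The medium cap is in the bay at about (309,150) and nothing else has moved. Next is the large cap: sideways first, then in. The small cap follows the same way.

Run:
```python
from h import *
push([.504,.159],[.522,.058],.020)
push([.522,.058],[.640,.063],.020)
print(r.read_state()["time"])
push([.529,-.2005],[.524,-.038],.016)
r.move_pose([.48,-.25,.2],down(0)[0])
print(r.read_state()["time"])
c=eyes.get_image("top");cv2.imwrite("pics/t2.png",c["image"][:,:,::-1])
for b in caps(c): print(b)
```

```text
ik 0.8349238772810457
down [0.4966 0.2032 0.0056]
end [0.5172 0.085  0.0049] F [-0.2  0.1  0.3]
ik 1.3500075931981284
down [0.4777 0.056  0.0053]
end [0.6128 0.0619 0.005 ] F [-0.   0.1  0.1]
19.6583
ik 0.7276359359243669
down [ 0.5306 -0.2409  0.0055]
end [ 0.5246 -0.0603  0.005 ] F [-0.1 -0.3  0.1]
26.275
(array([0.64970037, 0.01055402, 0.01      ]), np.int32(158), array([13, 15], dtype=int32))
(array([0.63820265, 0.06149332, 0.01      ]), np.int32(200), array([16, 17], dtype=int32))
(array([ 0.51954482, -0.25529287,  0.01      ]), np.int32(1166), array([32, 48], dtype=int32))
(array([ 0.51938974, -0.03662882,  0.01      ]), np.int32(48), array([12, 13], dtype=int32))
```

View pics/t2.png

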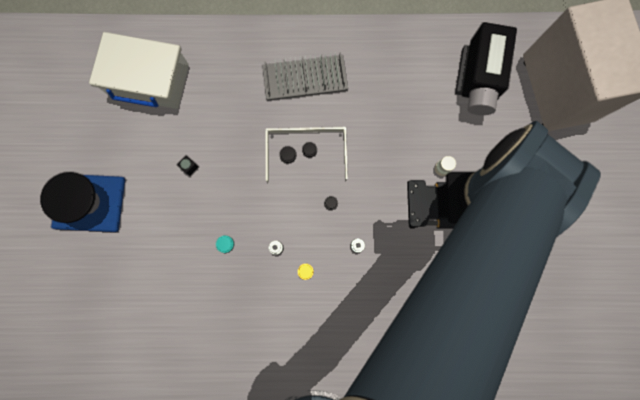

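The large cap (288,155) and medium cap (309,150) are inside the bay, and the small cap (331,203) waits in front of it. One push left.

Run:
```python
from h import *
push([.523,-.0375],[.640,-.034],.016)
r.line_to([.50,-.034,.2],velocity=.2)
r.move_pose([.45,.25,.25],down(0)[0])
print(r.read_state()["time"])
c=eyes.get_image("top");s=eyes.get_image("side")
for b in caps(c): print(b)
cv2.imwrite("pics/t3.png",np.vstack([cv2.resize(i[a:b,e:f],(780,290)) for i,a,b,e,f in((c["image"],110,290,150,490),(s["image"],120,345,160,450))])[:,:,::-1])
```

```text
ik 0.4455748073991621
down [ 0.4836 -0.0392  0.0055]
end [ 0.6176 -0.0347  0.005 ] F [-1.   0.4 -0.3]
32.8667
(array([0.6498728 , 0.01062235, 0.01      ]), np.int32(165), array([14, 15], dtype=int32))
(array([0.63801016, 0.06140118, 0.01      ]), np.int32(212), array([16, 17], dtype=int32))
(array([ 0.63794257, -0.03526683,  0.01      ]), np.int32(136), array([12, 14], dtype=int32))
```

View pics/t3.png

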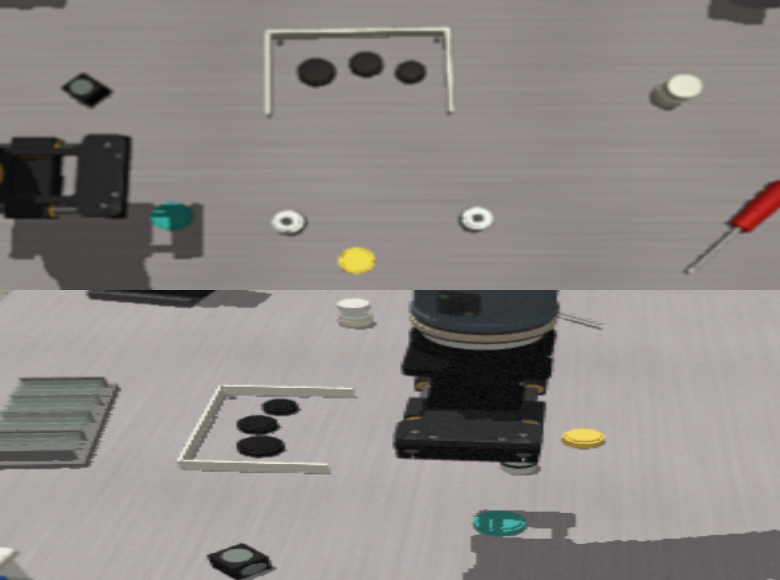

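Both views show all three caps flat and well inside the bay, at crop pixels (317,72), (366,64) and (410,72). Everything else is where it was, and the gripper is clear.

```bash
python3 -c "
from bench import ticket
print(ticket.sign_off())"
```

```text
the job is handed in; nothing more can be done
None
```

All three dust caps were pushed into the bay and lie flat and wholly inside it, nothing else was moved, and the job was handed in at about 33 s on the robot's clock.

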